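Index the sample carousel and hold a dip probe centred in the open well

ROBOT

A 6-joint arm with a two-finger parallel gripper is mounted at the origin on the work surface. World frame = base frame: x ahead of the robot, y to its left, z up, the work surface at z = 0. Lengths are in m, angles in rad, forces in N, time in s.
With the tool pointing down it reaches from about 0.35 to 0.775 m from the base axis. Payload 7.3 kg.
Tool frame: the origin (TCP) lies on the centre line of the jaws, within the pads' length; the fingertips stand 17 mm ahead of it and the grasp point (between the pads) lies 2 mm behind it (robot.tip_extent is the distance from the TCP to the fingertips, in m); z points along the fingers, y is the line along which they close (so a half turn about z gives the same grasp; the last joint's range is limited). The gripper opens to 92 mm and grips with 3 to 60 N. Pads are 19 mm wide; open, the fingers measure 130 mm over their backs; the gripper's body (75 mm by 190 mm) begins 47 mm behind the grasp point.
Start: joints at [1.088, 0.342, 1.524, -0, 1.275, -0.146], TCP at [0.173, 0.496, 0.244] pointing down, gripper open.
Joint ranges: [-2.53, 2.53], [-0.77, 2.02], [0.04, 2.7], [-1, 4.14], [0.28, 2.66], [-3.11, 3.11]. Speed limits (rad/s): [2.57, 2.57, 3.14, 3.14, 3.14, 3.14].

INTERFACE

Orientations are given as [roll, pitch, yaw] about the fixed x, y, z axes, in that order (R = Rz(yaw) Ry(pitch) Rx(roll)).
In Python, from cell import robot gives the robot as it stands.
- The arm moves only by the tool step_arm, never from a script. Its argument "motion" is a list of rows, each a list of 2 entries, a list of its own where there are three numbers: the shift along the tool's x, y, z in units of 60 mm (1.0 is 60 mm), then the turn about the tool's z in rad. In form: [[[x, y, z], spin], ...]. A call has 1 to 10 rows; each row is the pose to reach, as a shift and turn from the pose commanded when the call began, along the tool's axes at that moment; what a row does not reach only later rows make up. A row lasts 1/8 s, in which the tool goes at most 62.5 mm and 10.7 degrees, less where a joint would pass 70% of its speed; a pose out of reach is approached as far as the arm can. A call with a gripper value outside its range is refused whole. "hand" is the closure in counts, from 0 (fully open) to 255 (shut), set as the call begins (left out, the last holds). The fingers move at their own pace and stop on an object; "squeeze" is the grip in N (left out, the last holds). Time passes only in rows, so rows that repeat a pose let the fingers close. It gives the time, the measured TCP pose, the force, the opening and the grip force at its end, in the units of the state.
- robot.observe(): the state, without advancing time (a new reading comes with each control period).
- robot.read_camera(name): name is "scene" or "top" or "wrist"; returns a dict with "pixels" (384x512x3 uint8, red, green, blue), "intrinsics" (3x3 intrinsics, pixels), "k1" (the pictures are not rectified: a ray, as slopes to the right and down, at radius r is drawn at 1 + k1 r^2 times it, then the intrinsics apply), "xyz" and "rotation" of the camera in the world; the wrist camera has in their place "T_tool_cam" (4x4, takes a point from camera to tool coordinates, whose origin is the TCP and whose axes are the flange's). Camera axes: x right, y up, looking along -z (the intrinsics and any distortion apply to the point x, -y, -z); pixel columns grow to the right and rows downward; lengths in m; the calibration is good to about 2 mm. A picture is of the moment at which its call begins: read the wrist's pose just before it. There is no depth.
- robot.hand_in(): hands the job in; it is judged then, once.
The state is a dict: "time": time; "qpos": joint angles; "qvel": joint speeds; "joint_efforts": joint torques, N m; "tool_pos": TCP position; "tool_rot": TCP orientation; "contact_force": force on the tool from outside, world axes, zero at the start; "torque": the same for the moment, N m; "opening": finger opening in m; "grip_force": force on a finger pad.
Only numpy, scipy, OpenCV 4.12 (cv2) and the standard library are available. Lean on these libraries where they do the work, as an engineer would, in place of code of your own. Each camera call takes 0.05 s, during which the arm holds its last target. There are 200 camera calls.

TASK

On the optics bench, turn the sample carousel by its red post one click counter-clockwise (seen from above), so that the open green well stops under the blue guide. Then take the orange-handled probe out of its rest and lower its rod, upright, through the hole in the guide until the white band on the rod is level with the guide's top face (the tip is then about halfway down the well), never letting the probe touch the guide, the well or any part of the carousel. Finish while still holding the probe there, still, upright and centred in the hole, and leave the glasses, the bottle and the mirror where they stand.

Things in the scene. Friction and masses are not known exactly. Their poses are not given: they have to be found in the camera images.
- carousel: Fixed carousel: dark base 230x160x16 mm, origin at bench level on the turret axis; +x points to the blue guide plate (x 40 to 120, y +-25, z 125 to 137 mm; column under its outer end). Turret: hub 92 mm across, top z 75; three wells 34 mm across, z 28 to 75, 60 mm from the axis, 0.9 rad apart: black cap (top z 83), open green, black cap. Red post on the far side from the guide.
- turret (a joint): turret angle in rad, grows counter-clockwise seen from above. Spring detents at 0 (start, capped well under guide), 0.9 (open green well under guide), 1.8 (other capped well); end stops just beyond 0 and 1.8. Turning takes up to about 3 N at the post; past the midpoint it snaps on into the next detent. Released near one, it settles within 0.03 rad of it.
- post (a point): centre of the top of the red round post: 12 mm diameter, 45 mm high, top z 120 mm, standing on an arm with upper face at z 75, 70 mm from the turret axis. Turns with the turret: seen from the turret axis, its direction is the carousel's +x turned counter-clockwise by pi - 0.45 + turret angle
- guide (a point): centre of the guide hole, at the level of the guide plate's top face: upright round hole, 24 mm diameter, through the 12 mm plate, 60 mm from the turret axis, 137 mm above the bench
- well (a point): centre of the mouth of the open green well: round, 28 mm inside diameter, 43 mm deep, mouth 75 mm above the bench, turns with the turret
- probe: dip probe, about 90 g, upright in its rest. Origin at the rod tip, z up along the rod. Steel rod 8 mm diameter, 120 mm long; white band 74.5 to 94.5 mm above the tip (middle 84.5); steel collar 28 mm diameter at 120 to 126 mm; orange handle to grip, 22 x 22 mm square, sides along the probe's x and y, from 126 to 181 mm above the tip
- rest: fixed probe rest: 90 x 90 mm dark foot 6 mm thick, aluminium bridge with top plate (44 x 78 mm in x and y, top z 130 mm) with a 10 mm hole in which the rod hangs by its collar, tip 10 mm above the bench. Origin at bench level under the hole
- glasses: loose laser safety glasses with red lenses, about 115 x 140 x 44 mm, standing on the bench; bystander. Origin at the bench level in the middle of the lenses
- cleaner: loose blue bottle, 52 mm diameter, 130 mm tall; bystander. Origin in the centre of its underside
- mirror: loose mirror in a black square mount on a steel post and round foot (56 mm diameter), 118 mm tall; bystander. Origin in the centre of its underside

How it is judged:
On the way, in this order (a step that is already met when the one before it is completed fails the run):
1. the turret rests in the detent that brings the open green well under the guide, with the probe still in its rest (value of joint turret between 0.84 and 0.96 rad and distance of probe from where it was at the start of the episode below 0.02 m), for 0.3 s.
2. the probe is held clear of its rest, its tip above the guide (height (world z) of probe above 0.139 m and contact force between probe and the fingers above 0.5 N and value of joint turret between 0.84 and 0.96 rad), for 0.1 s.
At the end, for the whole second after the job is handed in: Turret at 0.9 rad (within 0.06); probe held by the fingers alone, touching nothing else, still, within 0.08 rad of upright, tip within 4.5 mm of the guide hole's axis, white band's middle within 12 mm of the guide's top face; glasses, bottle and mirror within 30 mm of their starts (value of joint turret between 0.84 and 0.96 rad and horizontal distance between probe and guide below 0.0045 m and angle between probe's own z axis and vertical below 0.08 rad and z of probe in the frame of guide between -0.0965 and -0.0725 m and linear speed of probe below 0.02 m/s and contact force between probe and the fingers above 0.5 N and contact force between probe and carousel below 0.1 N and contact force between probe and rest below 0.1 N and distance of each of glasses, cleaner, mirror from where it was at the start of the episode below 0.03 m); the arm keeps its last pose, push and grip.
It fails at once if the probe touches the guide or another part of the carousel (contact force between probe and carousel above 0.2 N).
It fails at once if the turret is turned past the open well (value of joint turret above 1.35 rad).
It fails at once if a bystander is disturbed (distance of any of glasses, cleaner, mirror from where it was at the start of the episode above 0.03 m).
It also fails if it takes over 54 s, if anything falls off the work surface, if the arm or the gripper's body presses on something with over 40 N, if the wrist force passes 120 N, or if a joint passes its speed limit or range.

## Working session

There is one attempt and no reset: what is moved stays moved. The work goes in short steps, Python scripts to look and compute and a tool call to move; the robot and the scene stay as the last step left them, time stands still between calls to the robot, and variables do not carry over. Pictures are saved under pics/ and viewed, at most 10 in all, crops included, and the job is handed in when it is done.

Besides the shell and the picture viewer there is one more tool, called after "Request:" by a JSON object that holds its "fn" and its "kwargs". step_arm: Moves the arm, as the interface text tells. Its arguments: {"type":"object","properties":{"motion":{"type":"array"},"hand":{"type":"number"},"squeeze":{"type":"number"}},"required":["motion"]}

```bash
mkdir -p pics; cat > h.py <<'E'
import numpy as np, cv2, sys
from scipy.spatial.transform import Rotation as R
from cell import robot
def grab(n,f=None):
    s=robot.observe(); c=robot.read_camera(n); c['s']=s
    if f: cv2.imwrite(f,cv2.cvtColor(c['pixels'],cv2.COLOR_RGB2BGR))
    return c
def cam(c):
    if 'T_tool_cam' in c:
        T=np.eye(4); T[:3,:3]=R.from_euler('xyz',c['s']['tool_rot']).as_matrix(); T[:3,3]=c['s']['tool_pos']
        T=T@np.array(c['T_tool_cam']); return T[:3,3],T[:3,:3]
    return np.array(c['xyz']),np.array(c['rotation'])
def ray(c,u,v):
    K=np.array(c['intrinsics']); k=c['k1']; p,M=cam(c)
    d=np.array([(u-K[0,2])/K[0,0],(v-K[1,2])/K[1,1]]); x=d.copy()
    for _ in range(30): x=d/(1+k*(x@x))
    return p,M@np.array([x[0],-x[1],-1])
def atz(c,u,v,z):
    p,d=ray(c,u,v); return p+d*(z-p[2])/d[2]
def proj(c,P):
    K=np.array(c['intrinsics']); p,M=cam(c); q=M.T@(np.array(P)-p)
    x=np.array([q[0],-q[1]])/-q[2]; x=x*(1+c['k1']*(x@x)); return K[0,0]*x[0]+K[0,2],K[1,1]*x[1]+K[1,2]
def tri(rs):
    A=0;b=0
    for p,d in rs:
        d=d/np.linalg.norm(d); N=np.eye(3)-np.outer(d,d); A=A+N; b=b+N@p
    return np.linalg.solve(A,b)
E
python3 - <<'E'
from h import *
import pickle
a={n:grab(n,f'pics/{n}0.png') for n in('top','scene')}
pickle.dump(a,open('c0.pkl','wb'))
for c in a.values(): print(c['xyz'],np.round(c['rotation'],3).tolist(),c['intrinsics'],c['k1'])
print(robot.observe())
cv2.imwrite('pics/both.png',np.vstack([cv2.imread('pics/top0.png')]))
E
```

```text
[0.41349972 0.04407273 1.07696853] [0.119, -0.013, -1.543] [[380.28366511   0.         249.81573654]
 [  0.         380.28366511 188.828678  ]
 [  0.           0.           1.        ]] -0.10891841532695701
[ 1.55598041 -0.58321205  0.91509347] [0.983, 0.006, 1.018] [[497.02834371   0.         253.72212128]
 [  0.         497.02834371 184.50353393]
 [  0.           0.           1.        ]] -0.20115567055570596
{'time': 0.1, 'qpos': array([ 1.08801291e+00,  3.42648307e-01,  1.52489328e+00, -1.07974996e-05,
        1.27540992e+00, -1.46041231e-01]), 'qvel': array([-0.00034024, -0.00156769, -0.00285799,  0.00081523,  0.00114997,
        0.00091738]), 'joint_efforts': array([ 2.02216492e-03, -4.32002699e+01, -2.44697696e+01,  7.19836378e-02,
        5.25152113e-02, -2.86623538e-05]), 'tool_pos': array([0.17331444, 0.49521682, 0.24312676]), 'tool_rot': array([-3.14024676e+00, -1.87527897e-04,  2.80485350e+00]), 'contact_force': array([-1.30486993, -0.31085293,  0.41175239]), 'torque': array([ 0.00039932, -0.00741697, -0.01181229]), 'grip_force': 0.0, 'opening': 0.09196805221003804}
```

View pics/top0.png

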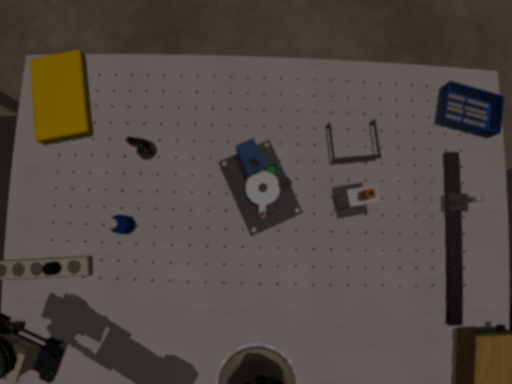

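View pics/scene0.png

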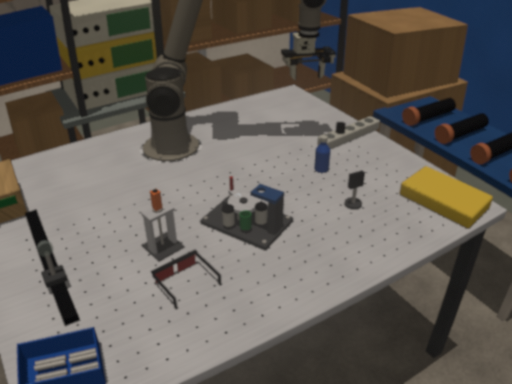

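The top view shows the carousel hub near (262,187), the guide at (250,155), the post at (262,213) and the rest with the probe near (355,197). The glasses are just above the rest at (355,145), the bottle at (123,225) and the mirror at (145,150). Next I'll enlarge the carousel and rest.

```bash
sed -i "s/return np.array(c\['xyz'\]),np.array(c\['rotation'\])/return np.array(c['xyz']),R.from_euler('xyz',c['rotation']).as_matrix()/" h.py
python3 - <<'E'
from h import *
import pickle
a=pickle.load(open('c0.pkl','rb'))
def crop(n,x0,y0,w,h,s):
    im=cv2.imread(f'pics/{n}0.png')[y0:y0+h,x0:x0+w]
    im=np.clip(im.astype(float)*1.8,0,255).astype(np.uint8)
    return cv2.resize(im,None,fx=s,fy=s,interpolation=cv2.INTER_CUBIC)
A=crop('top',210,110,200,150,4)   # 800x600
cv2.imwrite('pics/cropT.png',A)
B=crop('scene',130,160,200,150,4)
cv2.imwrite('pics/cropS.png',B)
print(proj(a['top'],[0,0,0]),proj(a['scene'],[0,0,0]))
E
```

```text
(np.float64(256.3946140318721), np.float64(383.824364578467)) (np.float64(170.44217801289523), np.float64(147.03286064994134))
```

View pics/cropT.png

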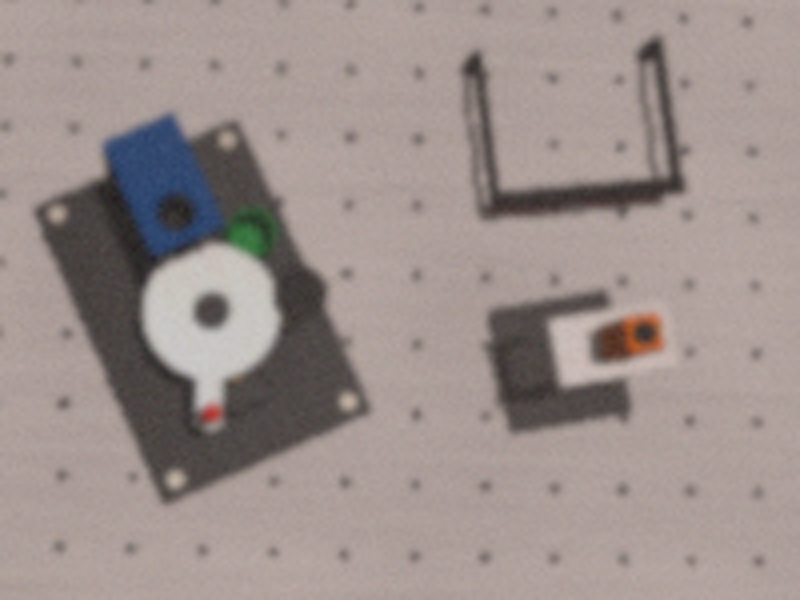

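View pics/cropS.png

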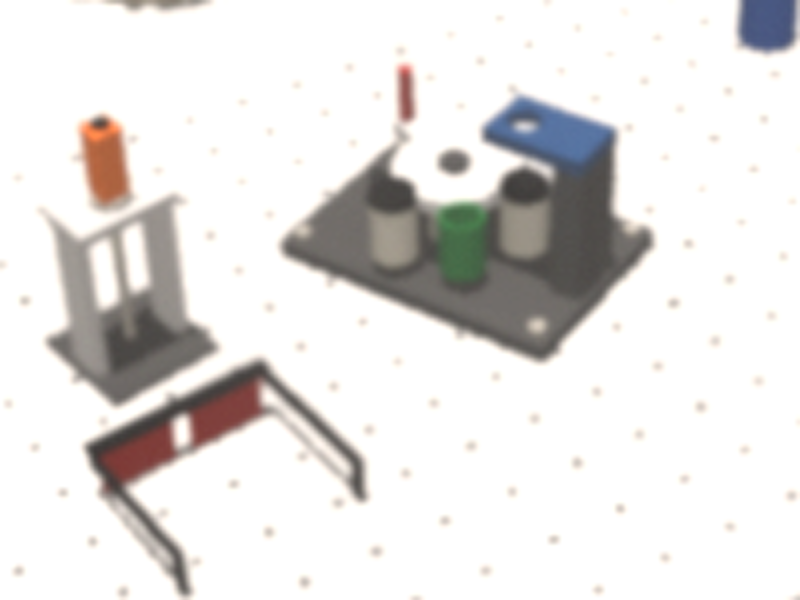

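The top crop shows the base plate corners, guide hole (176,212), hub (211,311), red post (211,412) and handle top (647,333). The scene crop shows the guide hole at (526,122), post top (405,68) and handle top (102,122).

```bash
cat > fit.py <<'E'
from h import *
import pickle
from scipy.optimize import least_squares
a=pickle.load(open('c0.pkl','rb')); T,S=a['top'],a['scene']
t=lambda u,v:((u+.5)/4+210-.5,(v+.5)/4+110-.5)
s=lambda u,v:((u+.5)/4+130-.5,(v+.5)/4+160-.5)
# carousel local points
pa=np.pi-.45
L=[((.115,.08,.016),t(35,207),T),((.115,-.08,.016),t(238,122),T),((-.115,-.08,.016),t(370,410),T),((-.115,.08,.016),t(165,503),T),
((.06,0,.137),t(176,212),T),((0,0,.075),t(211,311),T),((.07*np.cos(pa),.07*np.sin(pa),.12),t(211,412),T),
((.06,0,.137),s(526,122),S),((.07*np.cos(pa),.07*np.sin(pa),.12),s(405,68),S),((0,0,.075),s(455,161),S)]
W=lambda q,p:np.array([q[0]+np.cos(q[2])*p[0]-np.sin(q[2])*p[1],q[1]+np.sin(q[2])*p[0]+np.cos(q[2])*p[1],p[2]])
best=None
for y0 in(0,1.57,-1.57,3.1):
  r=least_squares(lambda q:np.concatenate([np.subtract(proj(c,W(q,p)),o) for p,o,c in L]),[.5,0,y0],loss='soft_l1')
  if best is None or r.cost<best.cost:best=r
q=best.x; print('car',q,best.cost)
for p,o,c in L: print(p,np.round(np.subtract(proj(c,W(q,p)),o),1))
print('guide',W(q,(.06,0,.137)),'post',W(q,L[6][0]))
h=tri([ray(T,*t(647,333)),ray(S,*s(102,120))]); print('handle tri',h,'top@z.191',atz(T,*t(647,333),.191),'scene',atz(S,*s(102,120),.191))
f=[atz(T,*t(*p),.006) for p in((488,310),(607,292),(629,412),(510,432))]
print(np.mean(f,0)); print([np.round(f[i]-f[i-1],3).tolist() for i in range(4)])
g=[atz(T,*t(*p),.191) for p in((630,317),(661,314),(664,350))]; print(np.round(g,4))
for n,u,v,z in(('mirror',147,151,0.),('bottle',123,225,.1)): print(n,atz(T,u,v,z))
E
python3 fit.py
```

```text
car [0.54135681 0.00237939 0.44583556] 10.108616374281107
(0.115, 0.08, 0.016) [0.1 2.1]
(0.115, -0.08, 0.016) [0.7 1.1]
(-0.115, -0.08, 0.016) [1.5 2.7]
(-0.115, 0.08, 0.016) [0.6 2.9]
(0.06, 0, 0.137) [-0.5 -1. ]
(0, 0, 0.075) [-0.6 -1. ]
(np.float64(-0.06303129716468737), np.float64(0.030447587387786135), 0.12) [-0.6 -1. ]
(0.06, 0, 0.137) [0.2 0. ]
(np.float64(-0.06303129716468737), np.float64(0.030447587387786135), 0.12) [0.6 0.8]
(0, 0, 0.075) [0.4 1.7]
guide [0.59549185 0.02825211 0.137     ] post [0.47135742 0.0026709  0.12      ]
handle tri [ 0.51868288 -0.25123451  0.19609305] top@z.191 [ 0.51861617 -0.25447723  0.191     ] scene [ 0.51261649 -0.24765643  0.191     ]
[ 0.51841768 -0.25200047  0.006     ]
[[0.087, 0.016, 0.0], [0.016, -0.087, 0.0], [-0.086, -0.016, 0.0], [-0.016, 0.086, 0.0]]
[[ 0.5279 -0.2442  0.191 ]
 [ 0.5303 -0.2632  0.191 ]
 [ 0.5087 -0.2648  0.191 ]]
mirror [0.64464926 0.33464246 0.        ]
bottle [0.42723269 0.35885813 0.1       ]
```

Request:
{"fn": "step_arm", "kwargs": {"motion": [[[-0.5,-0.4,-0.3],0.15],[[-1.3,-1.0,-0.7],0.33],[[-2.1,-1.7,-1.2],0.51],[[-2.9,-2.4,-1.5],0.69],[[-3.7,-3.1,-1.7],0.87],[[-4.5,-3.7,-1.8],1.05],[[-5.2,-4.3,-1.8],1.23],[[-6.0,-4.9,-1.8],1.41],[[-6.6,-5.4,-1.8],1.59],[[-7.0,-5.8,-1.8],1.77]], "hand": 170}}

```text
time: 1.35
tool_pos: [0.4556, 0.0261, 0.3511]
tool_rot: [-3.141, 0.0, 1.027]
contact_force: [0.1, 0.6, -0.4]
opening: 0.0307
grip_force: 0.0
```

```bash
python3 - <<'E'
from h import *
s=robot.observe(); print(s['time'],s['tool_pos'],s['tool_rot'],s['opening'],s['qpos'])
c=grab('wrist'); print(np.round(c['T_tool_cam'],4).tolist(),c['intrinsics'][0],c['k1'])
for P in([.595,.028,.137],[.471,.003,.12],[.519,-.254,.191]): print(proj(c,P))
E
```

```text
1.35 [0.45562383 0.02609384 0.35114968] [-3.14073488e+00  4.41245673e-04  1.02690024e+00] 0.03067999615083029 [-1.10964537e-01  1.47713250e-01  1.48887780e+00 -4.07569908e-05
  1.50596536e+00  4.32934404e-01]
[[-0.0001, 0.9559, 0.2938, 0.0797], [1.0, -0.0001, 0.0005, 0.0001], [0.0006, 0.2938, -0.9559, -0.1419], [0.0, 0.0, 0.0, 1.0]] [321.50680289   0.         254.99429301] -0.009691060185757494
(np.float64(366.2595741135609), np.float64(102.89701917472414))
(np.float64(276.2896728854317), np.float64(177.14940210160464))
(np.float64(426.10551131224224), np.float64(354.7049658153774))
```

```bash
python3 - <<'E'
from h import *
import pickle
c=grab('wrist'); pickle.dump(c,open('w1.pkl','wb'))
im=cv2.cvtColor(c['pixels'],cv2.COLOR_RGB2BGR)
im=np.clip(im.astype(float)*1.6,0,255).astype(np.uint8)
cv2.imwrite('pics/w1.png',cv2.resize(im,(800,600),interpolation=cv2.INTER_CUBIC))
E
```

```text
(no output)
```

View pics/w1.png

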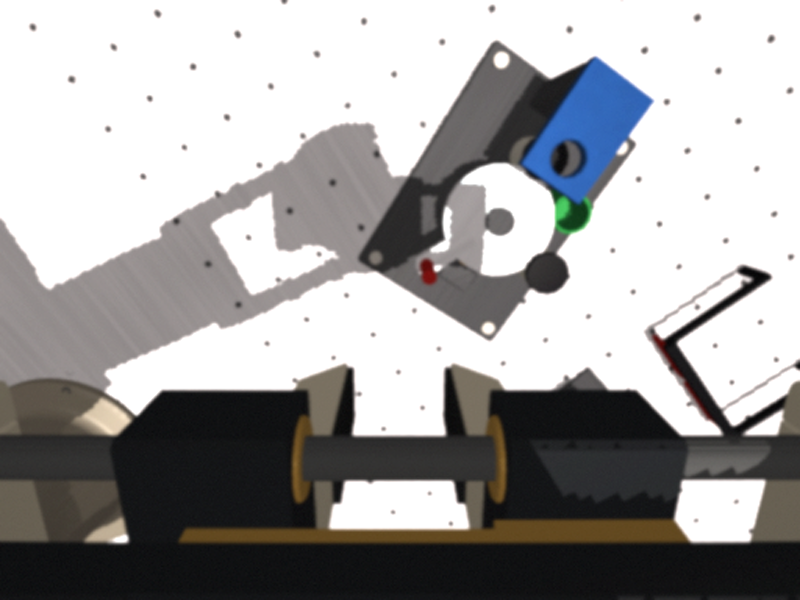

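The wrist view shows the post top at (429,277), guide hole (568,157), hub (499,221), and base corners (497,42), (635,148), (490,338) and (360,260). I'll refit with these.

```bash
cat > fit2.py <<'E'
from h import *
import pickle
from scipy.optimize import least_squares
c=pickle.load(open('w1.pkl','rb'))
t=lambda u,v:((u+.5)/1.5625-.5,(v+.5)/1.5625-.5)
pa=np.pi-.45; P=(.07*np.cos(pa),.07*np.sin(pa),.12)
L=[((.115,.08,.016),t(497,41)),((.115,-.08,.016),t(635,147)),((-.115,-.08,.016),t(490,339)),((-.115,.08,.016),t(359,259)),
((.06,0,.137),t(568,157)),((0,0,.075),t(499,221)),(P,t(429,277)),
((.04,.025,.137),t(522,162)),((.04,-.025,.137),t(579,204)),((.12,-.025,.137),t(653,100)),((.12,.025,.137),t(596,57))]
W=lambda q,p:np.array([q[0]+np.cos(q[2])*p[0]-np.sin(q[2])*p[1],q[1]+np.sin(q[2])*p[0]+np.cos(q[2])*p[1],p[2]+q[3]])
r=least_squares(lambda q:np.concatenate([np.subtract(proj(c,W(q,p)),o) for p,o in L]+[[q[3]/.002]]),[.54,0,.44,0],loss='soft_l1')
q=r.x; print(q,r.cost)
for p,o in L: print(np.round(np.subtract(proj(c,W(q,p)),o),1))
print('guide',W(q,(.06,0,.137)),'post',W(q,P))
pa+=.9;P=(.07*np.cos(pa),.07*np.sin(pa),.12); print('end',W(q,P))
E
python3 fit2.py
```

```text
[ 0.54199349  0.00072852  0.44924421 -0.00274852] 29.56387165113773
[-4.5  4.3]
[-1.7  3.3]
[-2.4  6.6]
[-4.1  5.2]
[0.6 0.2]
[ 0.7 -0.9]
[ 1.2 -1.1]
[0.2 0.2]
[ 0.2 -1.1]
[ 1.  -0.3]
[-0.1 -1.5]
guide [0.59604002 0.02678561 0.13425148] post [0.47199351 0.00078143 0.11725148]
end [ 0.49843936 -0.05407146  0.11725148]
```

Request:
{"fn": "step_arm", "kwargs": {"motion": [[[-0.1,0.2,0.5],0.15],[[-0.21,0.44,1.2],0.3],[[-0.21,0.44,2.0],0.45],[[-0.21,0.44,2.7],0.58],[[-0.21,0.44,2.7],0.58]]}}

```text
time: 2.08
tool_pos: [0.4689, 0.0049, 0.1874]
tool_rot: [-3.137, 0.006, 0.458]
contact_force: [0.4, -0.6, 0.7]
opening: 0.0305
grip_force: 0.0
```

```bash
python3 - <<'E'
from h import *
c=grab('wrist'); print(c['s']['tool_pos'],c['s']['tool_rot'])
im=cv2.cvtColor(c['pixels'],cv2.COLOR_RGB2BGR)
im=np.clip(im.astype(float)*1.6,0,255).astype(np.uint8)
cv2.imwrite('pics/w2.png',im)
print(proj(c,[.4715,.0015,.12]))
m=(c['pixels'][...,0]>90)&(c['pixels'][...,1]<50)&(c['pixels'][...,2]<50)
v,u=np.nonzero(m); print(len(u),u.mean(),v.mean(),u.min(),u.max(),v.min(),v.max())
E
```

```text
[0.46892608 0.0049004  0.18738952] [-3.13726541  0.00572091  0.45788271]
(np.float64(261.49458069172397), np.float64(215.33433190448105))
2 267.5 220.0 267 268 219 221
```

View pics/w2.png

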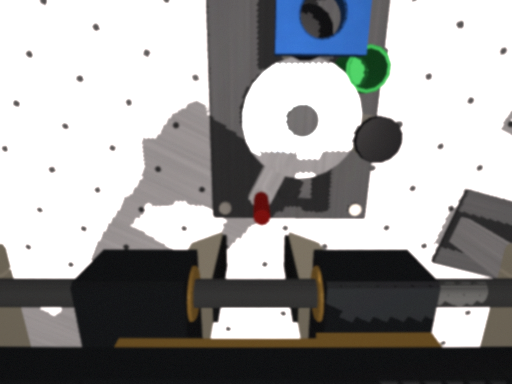

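Request:
{"fn": "step_arm", "kwargs": {"motion": [[[0,0,0.5],0],[[0,0,1.0],0],[[0,0,1.4],0],[[0,0,1.4],0],[[0,0,1.4],0]]}}

```text
time: 2.75
tool_pos: [0.4725, 0.004, 0.1077]
tool_rot: [3.14, -0.003, 0.456]
contact_force: [0.8, -0.1, 1.0]
opening: 0.0305
grip_force: 0.0
```

Request:
{"fn": "step_arm", "kwargs": {"motion": [[[-0.02,0.1,0],0],[[-0.05,0.2,0],0],[[-0.08,0.32,0],0],[[-0.1,0.44,0],0],[[-0.11,0.56,0],0],[[-0.11,0.68,0],0],[[-0.08,0.8,0],0],[[-0.04,0.92,0],0],[[0,1.02,0],0],[[0,1.02,0],0]]}}

```text
time: 4.0
tool_pos: [0.4985, -0.0513, 0.1057]
tool_rot: [3.141, -0.0, 0.454]
contact_force: [1.4, 0.1, -0.1]
opening: 0.031
grip_force: 0.0
```

```bash
python3 - <<'E'
from h import *
c=grab('wrist'); print(c['s']['tool_pos'],c['s']['tool_rot'],c['s']['contact_force'])
im=cv2.cvtColor(c['pixels'],cv2.COLOR_RGB2BGR)
im=np.clip(im.astype(float)*1.6,0,255).astype(np.uint8)
cv2.imwrite('pics/w3.png',im)
E
```

```text
[ 0.49853594 -0.05134582  0.10571263] [ 3.14128245e+00 -4.50950785e-04  4.54494140e-01] [ 1.41582095  0.11205824 -0.12478778]
```

View pics/w3.png

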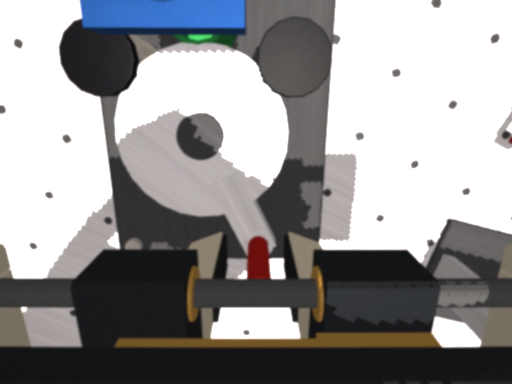

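The green well now sits between the two caps under the guide, and the post is at (258,240) between the jaws.

Request:
{"fn": "step_arm", "kwargs": {"motion": [[[0,0,-0.5],0],[[0,0,-1.2],0],[[0,0,-2.0],0],[[0,0,-2.8],0],[[0,0,-3.6],0],[[0,0,-4.2],0],[[0,0,-4.4],0],[[0,0,-4.4],0],[[0,0,-4.4],0]]}}

```text
time: 5.18
tool_pos: [0.4975, -0.0509, 0.3678]
tool_rot: [-3.139, 0.003, 0.455]
contact_force: [0.8, -0.1, 0.2]
opening: 0.0307
grip_force: 0.0
```

```bash
python3 - <<'E'
from h import *
import pickle
c=grab('wrist','pics/w4.png'); pickle.dump(c,open('w4.pkl','wb')); print(c['s']['time'],c['s']['tool_pos'],c['s']['tool_rot'],np.abs(c['s']['qvel']).max())
E
```

```text
5.175 [ 0.49750373 -0.05086454  0.36782646] [-3.13931373e+00  2.53588404e-03  4.54870956e-01] 0.0027892233752534745
```

Request:
{"fn": "step_arm", "kwargs": {"motion": [[[-0.15,0.4,0],0.05],[[-0.4,1.1,0],0.12],[[-0.7,1.9,0],0.2],[[-1.0,2.6,0],0.27],[[-1.1,3.0,0],0.29],[[-1.16,3.14,0],0.29],[[-1.16,3.14,0],0.29],[[-1.16,3.14,0],0.29]], "hand": 90}}

```text
time: 6.22
tool_pos: [0.5183, -0.2497, 0.3697]
tool_rot: [-3.141, -0.0, 0.166]
contact_force: [-0.2, -0.0, -0.8]
opening: 0.0595
grip_force: 0.0
```

```bash
python3 - <<'E'
from h import *
import pickle
c=grab('wrist','pics/w5.png'); pickle.dump(c,open('w5.pkl','wb')); print(c['s']['time'],c['s']['tool_pos'],c['s']['tool_rot'],c['s']['opening'])
w=pickle.load(open('w4.pkl','rb'))
g=proj(w,[.596,.027,.137]); p=proj(c,[.519,-.253,.191]); print(g,p)
def cr(f,o):
    im=cv2.imread(f); x,y=int(o[0])-50,max(int(o[1])-55,0); print(x,y)
    return cv2.resize(np.clip(im[y:y+150,x:x+100]*1.4,0,255).astype(np.uint8),None,fx=4,fy=4,interpolation=cv2.INTER_CUBIC)
cv2.imwrite('pics/m5.png',np.hstack([cr('pics/w4.png',g),cr('pics/w5.png',p)]))
E
```

```text
6.225 [ 0.51825545 -0.24973317  0.36970901] [-3.14106223e+00 -3.29998141e-05  1.66114947e-01] 0.059507043630420656
(np.float64(230.66951046407962), np.float64(54.47021171242193)) (np.float64(258.45907296840033), np.float64(177.97846755762345))
180 0
208 122
```

View pics/m5.png

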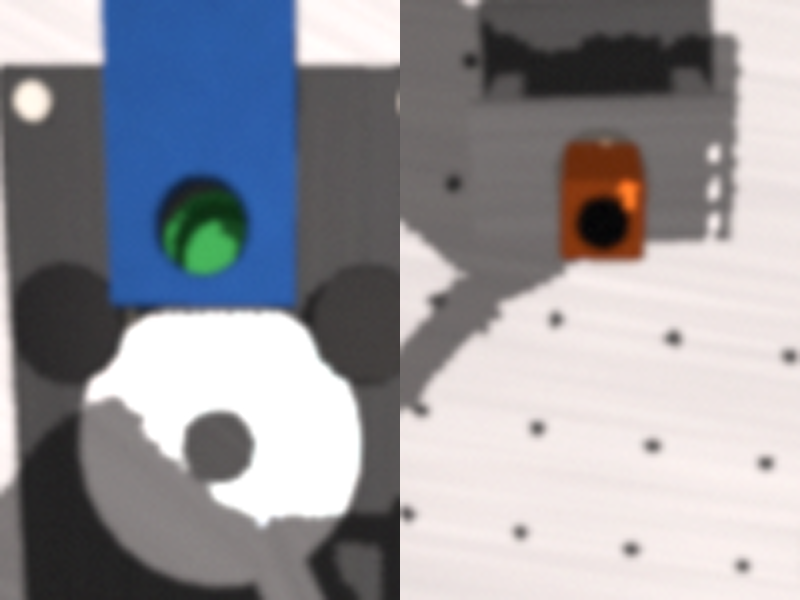

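Left panel: the guide hole is at (203,225), with the green well below it. Right panel: the handle top is at (603,220), square to the jaws.

```bash
python3 - <<'E'
from h import *
import pickle
w=pickle.load(open('w4.pkl','rb'));c=pickle.load(open('w5.pkl','rb'))
print('guide',atz(w,180+203.5/4-.5,225.5/4-.5,.137))
h=atz(c,208+203/4-.5,122+220.5/4-.5,.191); print('handle',h)
Rm=R.from_euler('xyz',c['s']['tool_rot']).as_matrix(); print(Rm.T@(h-c['s']['tool_pos'])/.06)
E
```

```text
guide [0.59459892 0.02669977 0.137     ]
handle [ 0.52037092 -0.25254849  0.191     ]
[0.0269157  0.05368595 2.97845641]
```

Request:
{"fn": "step_arm", "kwargs": {"motion": [[[0.03,0.05,0.5],0],[[0.03,0.05,1.2],0],[[0.03,0.05,2.0],0],[[0.03,0.05,2.7],0],[[0.03,0.05,3.2],0],[[0.03,0.05,3.4],0],[[0.03,0.05,3.4],0],[[0.03,0.05,3.4],0]]}}

```text
time: 7.28
tool_pos: [0.5213, -0.2537, 0.1673]
tool_rot: [3.14, -0.002, 0.165]
contact_force: [-0.0, 0.6, 0.4]
opening: 0.0595
grip_force: 0.0
```

Request:
{"fn": "step_arm", "kwargs": {"motion": [[[0,0,0],0],[[0,0,0],0],[[0,0,0],0],[[0,0,0],0],[[0,0,0],0],[[0,0,0],0],[[0,0,0],0],[[0,0,0],0]], "hand": 255, "squeeze": 25}}

```text
time: 8.28
tool_pos: [0.5205, -0.2535, 0.1657]
tool_rot: [-3.141, -0.0, 0.165]
contact_force: [-0.8, 0.6, 0.8]
opening: 0.0221
grip_force: 25.0
```

Request:
{"fn": "step_arm", "kwargs": {"motion": [[[0,0,-0.1],0],[[0,0,-0.3],0],[[0,0,-0.7],0],[[0,0,-1.2],0],[[0,0,-1.7],0],[[0,0,-2.2],0],[[0,0,-2.7],0],[[0,0,-3.0],0],[[0,0,-3.0],0],[[0,0,-3.0],0]]}}

```text
time: 9.52
tool_pos: [0.5202, -0.2534, 0.345]
tool_rot: [-3.141, 0.001, 0.165]
contact_force: [-0.1, 0.3, -0.8]
opening: 0.0222
grip_force: 25.0
```

Request:
{"fn": "step_arm", "kwargs": {"motion": [[[0.1,-0.2,0],0],[[0.3,-0.7,0],0],[[0.6,-1.3,0],0],[[0.9,-2.0,0],0],[[1.2,-2.7,0],0],[[1.5,-3.4,0],0],[[1.8,-4.0,0],0],[[1.95,-4.3,0],0],[[1.99,-4.41,0],0],[[1.99,-4.41,0],0]]}}

```text
time: 10.78
tool_pos: [0.5948, 0.0267, 0.3455]
tool_rot: [3.141, 0.001, 0.165]
contact_force: [0.2, -1.6, -1.9]
opening: 0.022
grip_force: 25.0
```

Request:
{"fn": "step_arm", "kwargs": {"motion": [[[0,0,0],0],[[0,0,0],0],[[0,0,0],0],[[0,0,0],0]]}}

```text
time: 11.28
tool_pos: [0.5949, 0.0268, 0.3458]
tool_rot: [-3.142, -0.0, 0.164]
contact_force: [-0.3, -0.5, -0.9]
opening: 0.0221
grip_force: 25.0
```

```bash
python3 - <<'E'
from h import *
import pickle
a={n:grab(n,f'pics/{n}6.png') for n in('wrist','scene','top')}
pickle.dump(a,open('c6.pkl','wb'))
s=a['wrist']['s'];print(s['time'],s['tool_pos'],s['tool_rot'],s['opening'])
p=s['tool_pos']; tip=p-[0,0,.1557]
out=[]
for n,P in(('wrist',(.595,.027,.137)),('scene',tip+[0,0,.03])):
    o=proj(a[n],P); print(n,o,'tip',proj(a[n],tip),'guide',proj(a[n],(.595,.027,.137)))
    x,y=int(o[0])-40,int(o[1])-50; print(x,y)
    im=cv2.imread(f'pics/{n}6.png')[max(y,0):max(y,0)+100,x:x+80]
    out.append(cv2.resize(np.clip(im*1.5,0,255).astype(np.uint8),(400,500),interpolation=cv2.INTER_CUBIC))
cv2.imwrite('pics/m6.png',np.hstack(out))
E
```

```text
11.275 [0.59488701 0.02679659 0.34577676] [-3.14156589e+00 -1.41371818e-04  1.64344671e-01] 0.022122986796585278
wrist (np.float64(254.95610151552407), np.float64(171.5312078760407)) tip (np.float64(255.10214334416546), np.float64(183.99314779789447)) guide (np.float64(254.95610151552407), np.float64(171.5312078760407))
214 121
scene (np.float64(260.8083687771911), np.float64(164.60901079528108)) tip (np.float64(260.7923687484959), np.float64(174.0433148343664)) guide (np.float64(260.84636528002716), np.float64(190.18239717728946))
220 114
```

View pics/m6.png

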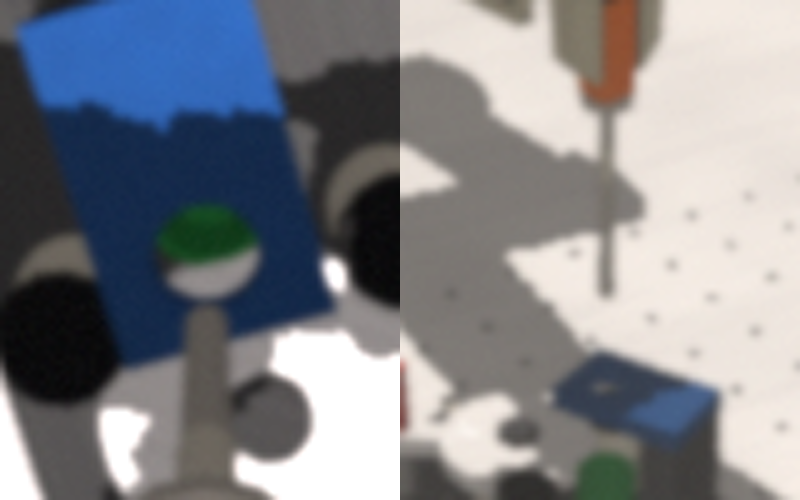

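Left: the hole is at (208,253) and the tip at (206,312). Right: the tip is at (606,297). All match the predictions within about 1 mm, so I'll lower.

Request:
{"fn": "step_arm", "kwargs": {"motion": [[[0,0,0.1],0],[[0,0,0.25],0],[[0,0,0.4],0],[[0,0,0.6],0],[[0,0,0.8],0],[[0,0,0.95],0],[[0,0,1.05],0],[[0,0,1.1],0],[[0,0,1.1],0],[[0,0,1.1],0]]}}

```text
time: 12.68
tool_pos: [0.5951, 0.0271, 0.2801]
tool_rot: [3.141, -0.001, 0.165]
contact_force: [-0.3, 0.1, -1.3]
opening: 0.0221
grip_force: 25.0
```

Request:
{"fn": "step_arm", "kwargs": {"motion": [[[0,0,0.1],0],[[0,0,0.25],0],[[0,0,0.4],0],[[0,0,0.6],0],[[0,0,0.8],0],[[0,0,0.95],0],[[0,0,1.1],0],[[0,0,1.17],0],[[0,0,1.19],0],[[0,0,1.19],0]]}}

```text
time: 13.92
tool_pos: [0.595, 0.0271, 0.2086]
tool_rot: [3.142, -0.0, 0.165]
contact_force: [-0.4, -0.3, -1.8]
opening: 0.0222
grip_force: 25.0
```

Request:
{"fn": "step_arm", "kwargs": {"motion": [[[0,0,0],0],[[0,0,0],0],[[0,0,0],0],[[0,0,0],0]]}}

```text
time: 14.42
tool_pos: [0.5949, 0.0271, 0.2084]
tool_rot: [-3.142, -0.0, 0.165]
contact_force: [-0.3, -0.7, -1.7]
opening: 0.0221
grip_force: 25.0
```

```bash
python3 - <<'E'
from h import *
a={n:grab(n,f'pics/{n}7.png') for n in('wrist','scene')}
s=a['wrist']['s'];print(s['time'],s['tool_pos'],s['tool_rot'],s['opening'],s['contact_force'])
out=[]
for n in a:
    o=proj(a[n],(.595,.027,.137)); x,y=int(o[0])-40,int(o[1])-50; print(n,o,x,y)
    im=cv2.imread(f'pics/{n}7.png')[y:y+100,x:x+80]
    out.append(cv2.resize(np.clip(im*1.8,0,255).astype(np.uint8),(400,500),interpolation=cv2.INTER_CUBIC))
cv2.imwrite('pics/m7.png',np.hstack(out))
E
```

```text
14.425 [0.59490957 0.02710001 0.20836214] [-3.14154557e+00 -1.20664322e-04  1.64783169e-01] 0.022056401596728063 [-0.26981362 -0.71611684 -1.73304204]
wrist (np.float64(255.22136221070167), np.float64(214.82300342557582)) 215 164
scene (np.float64(260.84636528002716), np.float64(190.18239717728946)) 220 140
```

View pics/m7.png

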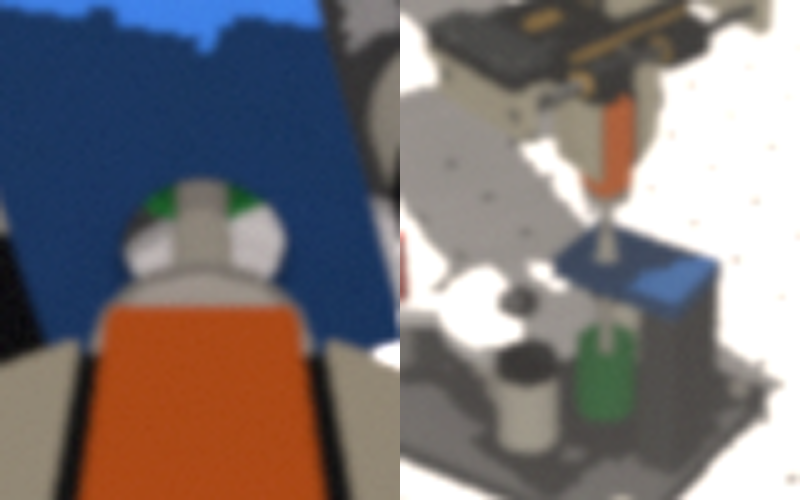

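Left: the rod centre (203) and hole centre (205) line up, with the band at the plate. Right: the rod goes cleanly through the guide into the green well.

```bash
python3 -c "
from cell import robot
print(robot.hand_in())"
```

```text
the job is handed in; nothing more can be done
None
```

I turned the carousel one click counter-clockwise and handed the job in at about 14.4 s, with the probe held still and upright in the guide hole and the white band at the guide's top face; the hand-in returned no verdict.

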